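# Unclip the lens cell's retaining ring with the pick

### The arm

A 6-joint arm with a two-finger parallel gripper is mounted at the origin on a cart in front of the work surface, level with it; the furniture and walls round the work are solid. World frame = base frame: x ahead of the robot, y to its left, z up, the work surface at z = 0. Lengths are in m, angles in rad, forces in N, time in s.
With the tool pointing down it reaches from about 0.3 to 0.775 m from the base axis. Payload 14.6 kg.
Tool frame: the origin (TCP) lies between the finger pads, 19 mm behind the fingertips; this is the grasp point; z points along the fingers, y is the line along which they close (so a half turn about z gives the same grasp; the last joint's range is limited). The gripper opens to 94 mm and grips with 3 to 60 N. Pads are 16 mm wide; open, the fingers measure 119 mm over their backs; the gripper's body (75 mm by 177 mm) begins 78 mm behind the grasp point.
Start: joints at [-1.294, 0.3, 1.521, -0, 1.321, -0.067], TCP at [0.185, -0.518, 0.224] pointing down, gripper open.
Joint ranges: [-3.03, 3.03], [-0.79, 2.21], [0.23, 2.52], [-1.04, 4.18], [0, 3.07], [-2.55, 2.55]. Speed limits (rad/s): [2.22, 2.22, 2.57, 3.14, 3.14, 3.14].

### API

Orientations are given as a 3x3 rotation matrix whose columns are the frame's x, y, z axes.
In Python, from workcell import get_obs, grab_frame, sign_off gives the robot as it stands.
- The arm moves only by the tool carry_out, never from a script. Its argument "motion" is a list that holds one entry, the list of rows, each a list of 7 numbers: the shift along the world's x, y, z in cm, then the turn, a rotation vector about the world's x, y, z in degrees, then the opening, from 0 (shut) to 1 (fully open). In form: [[[tx, ty, tz, wx, wy, wz, fingers], ...]]. A call has 1 to 10 rows; each row is the pose to reach, as a shift and turn from the pose commanded when the call began; what a row does not reach only later rows make up. A row lasts 1/10 s, in which the tool goes at most 50 mm and 8.59 degrees, less where a joint would pass 70% of its speed; a pose out of reach is approached as far as the arm can. A call with a gripper value outside its range is refused whole. The fingers move at their own pace and stop on an object; "newtons" is the grip in N (left out, the last holds). Time passes only in rows, so rows that repeat a pose let the fingers close. It gives the time, the measured TCP pose, the force, the opening and the grip force at its end, in the units of the state.
- get_obs(): the state, without advancing time (a new reading comes with each control period).
- grab_frame(name): name is "scene" or "side" or "wrist"; returns a dict with "img" (400x640x3 uint8, red, green, blue), "fx", "fy", "cx", "cy" (pixels), "k1" (the pictures are not rectified: a ray, as slopes to the right and down, at radius r is drawn at 1 + k1 r^2 times it, then the intrinsics apply), "rvec" (rotation vector, rad) and "tvec" (3), from world to camera coordinates, as OpenCV has them. Camera axes: x right, y down, z forward; pixel columns grow to the right and rows downward; lengths in m; the calibration is good to about 2 mm. A picture is of the moment at which its call begins. There is no depth.
- sign_off(): hands the job in; it is judged then, once.
The state is a dict: "time_s": time; "joint_positions": joint angles; "qd": joint speeds; "effort": joint torques, N m; "tcp_pos": TCP position; "orientation": TCP orientation; "wrist_force": force on the tool from outside, world axes, zero at the start; "moment": the same for the moment, N m; "finger_gap": finger opening in m; "grasp_force": force on a finger pad.
Only numpy, scipy, OpenCV 4.12 (cv2) and the standard library are available. Lean on these libraries where they do the work, as an engineer would, in place of code of your own. Each camera call takes 0.05 s, during which the arm holds its last target. There are 200 camera calls.

### The job

The lens has to come out for cleaning, so remove the split ring that holds it. Draw the thin round pick out of its stand, lay it flat on the desk and take it again by its handle; put its tip through the slot in the lens cell under the end of the ring and lift until the ring springs out over the rim. Then lay the pick down on the desk, take the ring off and lay it flat on the desk beside the cell; do not press on the glass and leave everything else where it is.

Things in the scene. Friction and masses are not known exactly. Their poses are not given: they have to be found in the camera images.
- cell: Lens cell: round black metal holder, 112 mm across, 52 mm high, open at the top, on a bright square flange 128 x 128 x 10 mm; fixed to the desk. Origin: centre of its underside; z up; front is -x, left is +y. Bore 95 mm across, wall 8.5 mm. The ring lies in it on a ledge 40 mm above the desk, held down by three rounded lips, at its left, right and back, that overhang it by 2.5 mm.
- rim (a point): On the cell's axis at the height of its rim, 52 mm above the desk.
- slot (a point): Middle of the pick slot's opening under the ring, on the outside of the cell: 56 mm from its axis, 20 degrees from -x towards +y, 32 mm above the desk. The slot is a gap in the front wall from the rim down to 25 mm above the desk, 26 mm wide, which leaves 15 mm of height under the ring. A tip that enters along the cell's +x at y = +16 mm and stops 29 mm short of the axis is under the ring's end.
- lens: Clear glass lens in the bore, 82 mm across, its top 17 mm above the desk at the edge and 21 mm in the middle. Origin on the cell's axis, 15 mm above the desk. Not to be pressed.
- ring: Split steel ring, 6 mm round wire, 95 mm outside, 60 g, a flat eye (10 mm across, 6 mm thick) at each end. Springy: it pushes outward; its ends can close up. Origin: ring centre on its underside, 40 mm above the desk when seated, 0 when it lies on the desk; axes at the start as the cell's; its 15 mm split faces the cell's front.
- ring_end (a point): Centre of the ring's eye over the slot: 42 mm from the ring's centre, 17 degrees from -x towards +y; 43 mm above the desk when seated, 3 mm when the ring lies on the desk. Lifted here with about 10 N the ring tilts up about its back; some 20 mm up its sides snap over the side lips and it stays on the rim, tilted about 15 degrees, this end some 15 mm above the rim.
- ring_back (a point): Middle of the ring's wire across from the split, 44 mm from its centre. After the ring has sprung out at the front it still lies loosely under the back lip: draw it about 15 mm towards the cell's front while raising it. The desk in front of the cell is clear back to x = 0.38 m.
- ring_far_end (a point): Centre of the ring's other eye, right of the split, same size.
- stand: Light wooden block 98 mm wide, 110 mm long, 75 mm high at its raised end, fixed; two square pockets (20 mm wide, 105 mm deep, 60 mm apart) rise 25 degrees along its +x. Origin: under its middle, on the desk. In each a tool sits handle first, the front 45 mm sticking out. The desk is clear from x = 0.35 to 0.52 m at y = 0.13 to 0.17 m.
- pick: Pick, 150 mm long, about 45 g: black square handle 16 x 16 x 85 mm, then a round steel shank 8 mm thick, tapered over its last 18 mm to a 4 mm tip. Origin: on its axis at the handle's front end; +x to the tip. It starts in either pocket: take it by the shank 27 mm behind the tip and draw it 115 mm along its axis. Lying on the desk its axis is 8 mm high.
- pick_tip (a point): Point of the pick, 65 mm ahead of its origin on its axis.
- pick_handle (a point): On the axis of the pick's handle, 20 mm behind its front end: where to hold it for lifting (the TCP within 60 mm of this point).
- spatula: Spatula in the other pocket: the same handle, but a flat steel blade 18 mm wide and 42 mm long instead of a round point. Origin as the pick's. Leave it.
- torch: Bystander: grey torch, 100 x 28 x 27 mm, lying on the desk.
- marker: Bystander: white marker pen with blue cap, 135 x 17 x 16 mm, lying on the desk at the right.
- heart_rose: Bystander: pink stone heart, 55 x 58 x 23 mm, lying on the desk between the cell and the turntable.

How it is judged:
On the way, in this order (a step that is already met when the one before it is completed fails the run):
1. the pick lies on the desk, out of its stand, let go (height (world z) of each of pick_tip, pick below 0.016 m and contact force between the fingers and pick below 0.05 N), for 0.2 s.
2. held by its handle, the pick lifts the ring's end out of the groove (z of ring_end in the frame of cell above 0.05 m and contact force between pick and ring above 0.1 N and distance between the grasp point and pick_handle below 0.06 m), for 0.05 s.
At the end, for the whole second after the job is handed in: The ring lies flat on the desk (both its ends and its middle within 9 mm of lying height), its centre at least 100 mm from the cell's axis; the pick lies flat on the desk; both are at rest (height (world z) of each of ring_end, ring_far_end below 0.012 m and height (world z) of ring below 0.009 m and horizontal distance between ring and cell above 0.1 m and linear speed of each of ring, pick below 0.02 m/s and height (world z) of each of pick_tip, pick below 0.016 m); the robot touches nothing.
It fails at once if the glass is pressed by the pick or the fingers (over 6 N) (contact force between any of pick, the fingers and lens above 6 N).
It fails at once if the spatula, stone heart, torch or marker is moved by more than 30 mm (distance of any of spatula, torch, marker, heart_rose from where it was at the start of the episode above 0.03 m).
It also fails if it takes over 67 s, if anything falls off the work surface, if the arm or the gripper's body presses on something with over 40 N, if the wrist force passes 120 N, or if a joint passes its speed limit or range.

## Working session

There is one attempt and no reset: what is moved stays moved. The work goes in short steps, Python scripts to look and compute and a tool call to move; the robot and the scene stay as the last step left them, time stands still between calls to the robot, and variables do not carry over. Pictures are saved under pics/ and viewed, at most 10 in all, crops included, and the job is handed in when it is done.

Besides the shell and the picture viewer there is one more tool, called after "Request:" as name([rows], argument=value, ...), one row to a line, values as JSON. carry_out: Moves the arm, as the interface text tells. Its arguments: {"type":"object","properties":{"motion":{"type":"array"},"newtons":{"type":"number"}},"required":["motion"]}

```bash
mkdir -p pics; ls; cat > h.py <<'E'
import numpy as np, cv2
from workcell import get_obs, grab_frame, sign_off
def snap(n,f):
    d=grab_frame(n); cv2.imwrite('pics/'+f,cv2.cvtColor(d['img'],cv2.COLOR_RGB2BGR)); 
    np.save('pics/'+f+'.npy',{k:v for k,v in d.items() if k!='img'},allow_pickle=True); return d
def load(f): return np.load('pics/'+f+'.npy',allow_pickle=True).item()
def ray(d,u,v):
    x,y=(u-d['cx'])/d['fx'],(v-d['cy'])/d['fy']; p=cv2.undistortPoints(np.array([[[u,v]]],float),np.array([[d['fx'],0,d['cx']],[0,d['fy'],d['cy']],[0,0,1.]]),np.array([d['k1'],0,0,0.]))[0,0]
    R=cv2.Rodrigues(np.array(d['rvec'],float))[0]; t=np.array(d['tvec'],float).ravel()
    return -R.T@t, R.T@np.array([p[0],p[1],1.])
def pix(d,u,v,z):
    c,r=ray(d,u,v); return c+r*(z-c[2])/r[2]
def proj(d,P):
    return cv2.projectPoints(np.array(P,float).reshape(-1,3),np.array(d['rvec'],float),np.array(d['tvec'],float),np.array([[d['fx'],0,d['cx']],[0,d['fy'],d['cy']],[0,0,1.]]),np.array([d['k1'],0,0,0.]))[0].reshape(-1,2)
def tri(*rs):
    A=0;b=0
    for d,u,v in rs:
        c,r=ray(d,u,v); r=r/np.linalg.norm(r); M=np.eye(3)-np.outer(r,r); A=A+M; b=b+M@c
    return np.linalg.solve(A,b)
E
python3 - <<'E'
from h import *
for n in('scene','side'):
    d=snap(n,n+'0.png'); print(n,d['k1'],d['fx'],ray(d,320,200))
o=get_obs(); print(o['time_s'],o['tcp_pos'],o['orientation'])
E
```

```text
pics
scene 0.026071831123992716 391.4732126995488 (array([0.1268435 , 0.79535919, 0.91410966]), array([ 0.35568191, -0.64114606, -0.68021302]))
side -0.008470553433320068 453.8019183670816 (array([0.7096764 , 1.12964985, 1.40939657]), array([-0.09035292, -0.63967235, -0.76335212]))
0.1 [ 0.18529757 -0.51761552  0.22373775] [[ 9.41485311e-01  3.37053861e-01 -3.21378036e-04]
 [ 3.37054013e-01 -9.41484808e-01  9.73537876e-04]
 [ 2.55621606e-05 -1.02489337e-03 -9.99999474e-01]]
```

View pics/scene0.png

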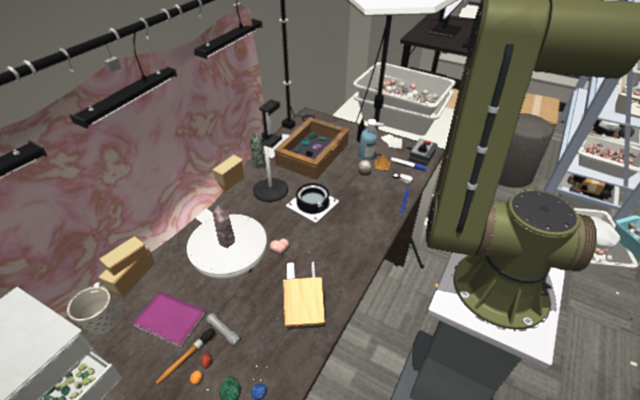

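View pics/side0.png

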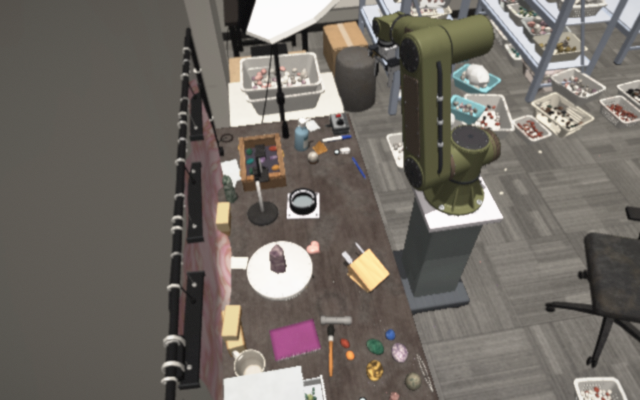

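The scene view shows the cell at about (312,200), the stand at (303,302), a wide blade at (291,270) and a thin shank at (313,268). In the side view the cell is at (303,203) and the stand at (367,270). Next I'll enlarge these.

```bash
python3 - <<'E'
from h import *
a=cv2.imread('pics/scene0.png');b=cv2.imread('pics/side0.png')
c=lambda im,x,y,w,h:cv2.resize(im[y:y+h,x:x+w],(400,300),interpolation=cv2.INTER_CUBIC)
cv2.imwrite('pics/c1.png',np.vstack([np.hstack([c(a,260,255,100,75),c(a,272,170,80,60)]),np.hstack([c(b,330,235,80,60),c(b,270,175,64,48)])]))
A=load('scene0.png');B=load('side0.png')
print(tri((A,312,200),(B,303,203)),pix(A,312,190,.052),pix(B,303,198,.052))
print(pix(A,313,264,.1),pix(A,303,302,.05),pix(B,367,270,.05))
E
```

```text
[ 0.61473722 -0.02812758  0.02489888] [ 0.62473888 -0.04659428  0.052     ] [ 0.61327109 -0.02960289  0.052     ]
[0.44806415 0.25049322 0.1       ] [0.42922328 0.33394536 0.05      ] [0.43889186 0.33277988 0.05      ]
```

View pics/c1.png

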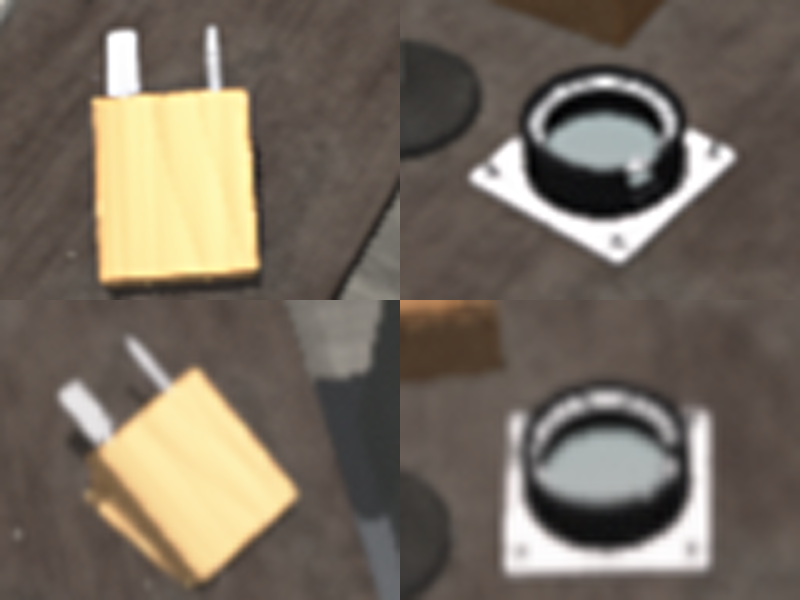

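Enlarged, the pick is the thin shank on the robot's side of the stand, with its tip at scene (313,262) / side (355.6,243). The flange corners are sharp in both views, and the slot faces the robot.

```bash
python3 - <<'E'
from h import *
A=load('scene0.png');B=load('side0.png')
for n,u in(('L',(286,205.4)),('R',(339.4,201)),('bot',(315.6,222.6))): print('A',n,pix(A,*u,.01).round(4))
for u in((286.8,218.7),(319.8,218.2),(319.8,192.3),(287.6,192.3)): print('B',pix(B,*u,.01).round(4))
t=tri((A,313,261.75),(B,355.6,243)); b=tri((A,313.5,277.5),(B,363.6,252.6)); print('tip',t,'base',b,(t-b)/np.linalg.norm(t-b),np.linalg.norm(t-b))
s=tri((A,291,262.7),(B,345,253)) ; print('spat',s)
S=lambda x,y:(260+x/4,255+y/4)
for p,z in(((93,100),.075),((247,90),.075),((258,268),.025),((100,282),.025)):print('st',pix(A,*S(*p),z).round(4))
# side top corners
for p,z in(((198,70),.075),((92,153),.075),((298,195),.025),((205,283),.025)):print('stB',pix(B,330+p[0]/5,235+p[1]/5,z).round(4))
E
```

```text
A L [0.6852 0.0229 0.01  ]
A R [ 0.5402 -0.0852  0.01  ]
A bot [0.5596 0.0428 0.01  ]
B [0.6871 0.029  0.01  ]
B [0.5597 0.0488 0.01  ]
B [ 0.5383 -0.084   0.01  ]
B [ 0.6684 -0.1069  0.01  ]
tip [0.45945727 0.23260181 0.07973559] base [0.43764295 0.26789547 0.06575499] [ 0.49823562 -0.80610138  0.31931462] 0.04378314894728065
spat [0.50567333 0.27011215 0.08593708]
st [0.4987 0.3167 0.075 ]
st [0.4161 0.2605 0.075 ]
st [0.3614 0.3431 0.025 ]
st [0.4421 0.4001 0.025 ]
stB [0.4155 0.2652 0.075 ]
stB [0.5028 0.3195 0.075 ]
stB [0.3596 0.3475 0.025 ]
stB [0.4397 0.4039 0.025 ]
```

Request:
carry_out([
  [[14, 37, 3, 0, 0, 52, 0.45], [14, 37, 3, 0, 0, 52, 0.45], [14, 37, 3, 0, 0, 52, 0.45], [14, 37, 3, 0, 0, 52, 0.45], [14, 37, 3, 0, 0, 52, 0.45], [14, 37, 3, 0, 0, 52, 0.45], [14, 37, 3, 0, 0, 52, 0.45], [14, 37, 3, 0, 0, 52, 0.45], [14, 37, 3, 0, 0, 52, 0.45]],
], newtons=30)

```text
time_s: 1.0
tcp_pos: [0.3266, -0.1438, 0.2547]
orientation: [[0.308, 0.951, 0.001], [0.951, -0.308, 0.0], [0.0, 0.001, -1.0]]
wrist_force: [-0.5, -0.8, -0.1]
finger_gap: 0.0427
grasp_force: 0.0
```

Request:
carry_out([
  [[11.5, 37, 0, 0, 0, 52, 0.45], [11.5, 37, 0, 0, 0, 52, 0.45], [11.5, 37, 0, 0, 0, 52, 0.45], [11.5, 37, 0, 0, 0, 52, 0.45], [11.5, 37, 0, 0, 0, 52, 0.45], [11.5, 37, 0, 0, 0, 52, 0.45], [11.5, 37, 0, 0, 0, 52, 0.45], [11.5, 37, 0, 0, 0, 52, 0.45], [11.5, 37, 0, 0, 0, 52, 0.45], [11.5, 37, 0, 0, 0, 52, 0.45]],
])

```text
time_s: 2.0
tcp_pos: [0.4404, 0.2219, 0.2535]
orientation: [[-0.555, 0.832, -0.001], [0.832, 0.555, -0.001], [0.0, -0.002, -1.0]]
wrist_force: [-0.2, -0.5, -0.0]
finger_gap: 0.0422
grasp_force: 0.0
```

```bash
python3 - <<'E'
from h import *
o=get_obs(); print(o['time_s'],o['tcp_pos'],o['orientation'].round(3),o['finger_gap'])
d=snap('wrist','w1.png'); print(d['fx'],ray(d,320,200)); print(proj(d,[[.4595,.2326,.08],[.4376,.268,.066],[.613,-.03,.052]]))
E
```

```text
2.0 [0.44040168 0.22192168 0.25350196] [[-0.555  0.832 -0.001]
 [ 0.832  0.555 -0.001]
 [ 0.    -0.002 -1.   ]] 0.04221256036786626
279.29305693884675 (array([0.40117209, 0.28087153, 0.41498315]), array([ 0.14199506, -0.20340578, -0.96876945]))
[[336.26191468 189.55956641]
 [337.24976186 154.35522992]
 [320.7139934  370.33780864]]
```

View pics/w1.png

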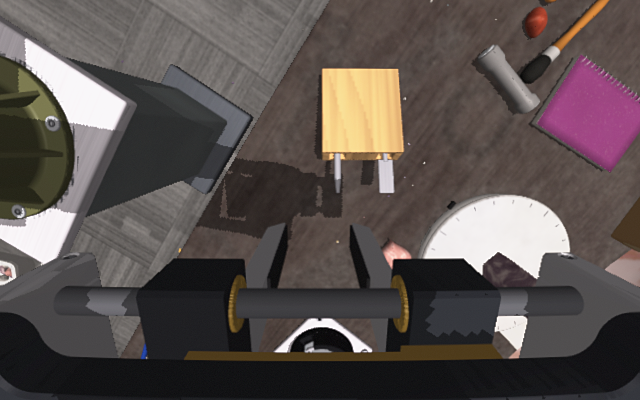

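The wrist view shows the stand square to the tool. The pick shank runs from (338,155) to its tip at (338.5,192), with the spatula at (386,175).

```bash
python3 - <<'E'
from h import *
A=load('scene0.png');B=load('side0.png');W=load('w1.png')
t=tri((A,313,261.75),(B,355.6,243),(W,338.5,192)); t2=tri((A,313,261.75),(W,338.5,192)); print(t,t2)
# hypothesised axis: fit tip pos with dir fixed, compare base on stand face 45 mm back
h=np.array([np.cos(np.radians(-56.2)),np.sin(np.radians(-56.2))]);c,s=np.cos(np.radians(25)),np.sin(np.radians(25))
d=np.array([h[0]*c,h[1]*c,s])
for P in(t,t2):
  for n,D in(('A',A),('B',B),('W',W)): print(n,proj(D,[P,P-.045*d]).round(1).tolist())
g=t-.027*d; z=np.array([h[0]*s,h[1]*s,-c]); print('grip',g,'tcp -12mm',g-.012*z, 'dir',d, 'z',z)
E
```

```text
[0.46086432 0.23216602 0.07975331] [0.46178488 0.23086096 0.07958637]
A [[312.3, 262.1], [313.4, 278.8]]
B [[355.1, 242.4], [363.1, 252.4]]
W [[337.0, 190.4], [336.5, 155.5]]
A [[312.3, 261.6], [313.3, 278.4]]
B [[354.8, 242.2], [362.8, 252.1]]
W [[337.0, 191.6], [336.5, 156.8]]
grip [0.44725159 0.25250046 0.06834262] tcp -12mm [0.44443038 0.25671473 0.07921831] dir [ 0.50417505 -0.7531277   0.42261826] z [ 0.23510069 -0.35118921 -0.90630779]
```

Request:
carry_out([
  [[-1.5, 6.3, -10, -20.8, -13.9, 0, 0.45], [-1.5, 6.3, -10, -20.8, -13.9, 0, 0.45], [-1.5, 6.3, -10, -20.8, -13.9, 0, 0.45], [-1.5, 6.3, -10, -20.8, -13.9, 0, 0.45], [-0.8, 5.2, -12.8, -20.8, -13.9, 0, 0.45], [0.0, 4.2, -15.6, -20.8, -13.9, 0, 0.45], [0.4, 3.5, -17.4, -20.8, -13.9, 0, 0.45], [0.4, 3.5, -17.4, -20.8, -13.9, 0, 0.45]],
])

```text
time_s: 2.85
tcp_pos: [0.4445, 0.2545, 0.0792]
orientation: [[-0.501, 0.834, 0.231], [0.755, 0.552, -0.353], [-0.422, -0.003, -0.907]]
wrist_force: [-0.6, 0.4, -0.4]
finger_gap: 0.0423
grasp_force: 0.0
```

Request:
carry_out([
  [[0, 0, 0, 0, 0, 0, 0], [0, 0, 0, 0, 0, 0, 0], [0, 0, 0, 0, 0, 0, 0], [0, 0, 0, 0, 0, 0, 0], [0, 0, 0, 0, 0, 0, 0]],
], newtons=40)

```text
time_s: 3.35
tcp_pos: [0.4444, 0.2574, 0.0807]
orientation: [[-0.503, 0.832, 0.236], [0.754, 0.555, -0.351], [-0.423, 0.001, -0.906]]
wrist_force: [1.2, 0.7, 0.1]
finger_gap: 0.0066
grasp_force: 40.0
```

Request:
carry_out([
  [[1.0, -1.5, 0.85, 0, 0, 0, 0], [2.0, -3.0, 1.7, 0, 0, 0, 0], [3.0, -4.5, 2.5, 0, 0, 0, 0], [4.0, -6.0, 3.4, 0, 0, 0, 0], [5.0, -7.5, 4.2, 0, 0, 0, 0], [6.1, -9.1, 5.1, 0, 0, 0, 0], [6.1, -9.1, 5.1, 0, 0, 0, 0], [6.1, -9.1, 8, 0, 0, 0, 0]],
])

```text
time_s: 4.15
tcp_pos: [0.5039, 0.1656, 0.1575]
orientation: [[-0.504, 0.832, 0.23], [0.754, 0.554, -0.354], [-0.422, -0.005, -0.907]]
wrist_force: [0.1, -0.2, -0.5]
finger_gap: 0.0066
grasp_force: 40.0
```

```bash
python3 - <<'E'
from h import *
o=get_obs(); print(o['time_s'],o['tcp_pos'],o['finger_gap'],o['grasp_force'],o['wrist_force'])
b=snap('scene','s2.png'); c=snap('side','d2.png')
f=lambda d:cv2.cvtColor(d['img'],cv2.COLOR_RGB2BGR)
q=lambda im,u,v:cv2.resize(im[v-45:v+45,u-60:u+60],(400,300),interpolation=cv2.INTER_CUBIC)
u=[proj(x,[o['tcp_pos']])[0].astype(int) for x in(b,c)];print(u)
cv2.imwrite('pics/c2.png',np.hstack([q(f(b),*u[0]),q(f(c),*u[1])]))
E
```

```text
4.15 [0.50387479 0.16559977 0.15751102] 0.0066058448767003 40.00028729438782 [ 0.12574546 -0.21057948 -0.48628022]
[array([310, 220]), array([340, 216])]
```

View pics/c2.png

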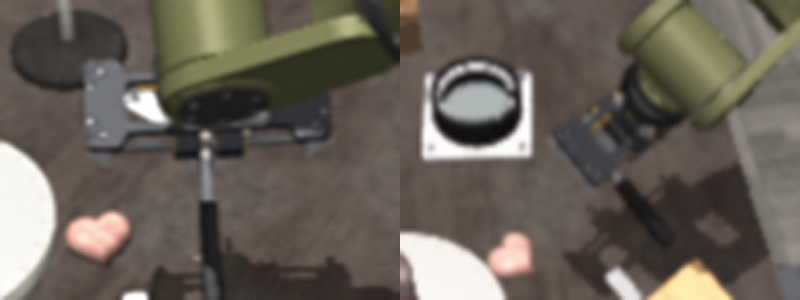

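```bash
cat >> h.py <<'E'
from scipy.spatial.transform import Rotation as Ro
def Rdown(yaw,pitch=0):
    "tool: pick direction (-x tool) at yaw deg, raised by pitch deg; z down"
    a=np.radians(yaw);p=np.radians(pitch);h=np.array([np.cos(a),np.sin(a),0]);k=np.array([0,0,1])
    d=h*np.cos(p)+k*np.sin(p); z=h*np.sin(p)-k*np.cos(p); x=-d; return np.column_stack([x,np.cross(z,x),z])
def go(P,R,o=None):
    o=o or get_obs(); print('shift cm',((np.array(P)-o['tcp_pos'])*100).round(2),'turn',np.degrees(Ro.from_matrix(R@np.array(o['orientation']).T).as_rotvec()).round(1))
E
python3 -c "
from h import *
go([.482,.1425,.06],Rdown(-9))"
```

```text
shift cm [ -2.41  -2.46 -10.28] turn [13.7 21.8 46.6]
```

Request:
carry_out([
  [[-2.4, -2.5, 0, 13.7, 21.8, 46.6, 0], [-2.4, -2.5, 0, 13.7, 21.8, 46.6, 0], [-2.4, -2.5, 0, 13.7, 21.8, 46.6, 0], [-2.4, -2.5, 0, 13.7, 21.8, 46.6, 0], [-2.4, -2.5, 0, 13.7, 21.8, 46.6, 0], [-2.4, -2.5, -3, 13.7, 21.8, 46.6, 0], [-2.4, -2.5, -6, 13.7, 21.8, 46.6, 0], [-2.4, -2.5, -9, 13.7, 21.8, 46.6, 0], [-2.4, -2.5, -11, 13.7, 21.8, 46.6, 0], [-2.4, -2.5, -11, 13.7, 21.8, 46.6, 0]],
])

```text
time_s: 5.25
tcp_pos: [0.4794, 0.1413, 0.0473]
orientation: [[-0.988, 0.154, -0.006], [0.154, 0.988, -0.004], [0.005, -0.005, -1.0]]
wrist_force: [-0.7, 0.5, -0.2]
finger_gap: 0.0066
grasp_force: 40.0
```

Request:
carry_out([
  [[0, 0, -1, 0, 0, 0, 0], [0, 0, -1.7, 0, 0, 0, 0], [0, 0, -2.2, 0, 0, 0, 0], [0, 0, -2.5, 0, 0, 0, 0], [0, 0, -2.5, 0, 0, 0, 0]],
])

```text
time_s: 5.75
tcp_pos: [0.4813, 0.1412, 0.0252]
orientation: [[-0.988, 0.155, -0.001], [0.155, 0.988, -0.003], [0.0, -0.003, -1.0]]
wrist_force: [0.1, 0.4, -0.7]
finger_gap: 0.0069
grasp_force: 40.0
```

Request:
carry_out([
  [[0, 0, -0.2, 0, 0, 0, 0], [0, 0, -0.4, 0, 0, 0, 0], [0, 0, -0.4, 0, 0, 0, 0.25], [0, 0, -0.4, 0, 0, 0, 0.25], [0, 0, -0.4, 0, 0, 0, 0.25], [0, 0, 2, 0, 0, 0, 0.3], [0, 0, 6, 0, 0, 0, 0.3], [0, 0, 11, 0, 0, 0, 0.3], [-4, 0, 14, 0, 0, 0, 0.3], [-7, 0, 14, 0, 0, 0, 0.3]],
])

```text
time_s: 6.75
tcp_pos: [0.4115, 0.1415, 0.1687]
orientation: [[-0.988, 0.155, 0.005], [0.155, 0.988, -0.001], [-0.005, -0.001, -1.0]]
wrist_force: [-0.3, 0.7, -0.2]
finger_gap: 0.0281
grasp_force: 0.0
```

```bash
python3 - <<'E'
from h import *
o=get_obs(); print(o['time_s'],o['tcp_pos'],o['finger_gap'])
d=snap('wrist','w3.png'); b=snap('scene','s3.png')
print(proj(d,[[.51,.138,.008],[.36,.162,.008],[.613,-.03,.052]]))
E
```

```text
6.75 [0.41149596 0.14147601 0.16874297] 0.02808047676695167
[[327.77433621 265.0440325 ]
 [329.33143429 143.22543986]
 [208.23627191 373.43603659]]
```

View pics/w3.png

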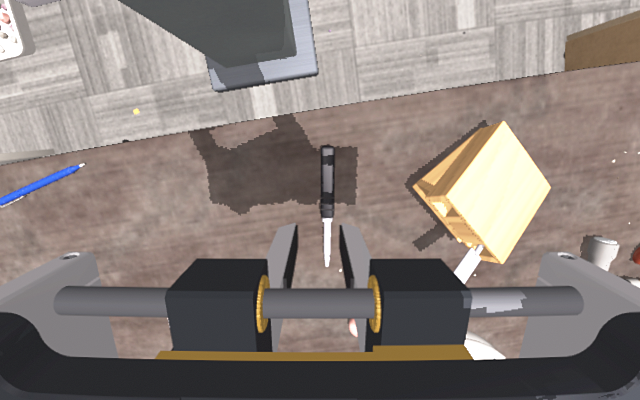

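The pick lies flat: tip at (327,266), handle front at (327,217), rear end at (327.5,146).

```bash
python3 - <<'E'
from h import *
W=load('w3.png')
P=[pix(W,*u,.008) for u in((327,266),(327,217),(327.5,147))]; print(np.array(P).round(4))
v=P[0]-P[2]; print(np.degrees(np.arctan2(v[1],v[0])),np.linalg.norm(v))
o=get_obs(); e=v/np.linalg.norm(v); g=P[0]-.077*e; yaw=np.degrees(np.arctan2(v[1],v[0])); print(g); go([g[0],g[1],.022],Rdown(yaw))
E
```

```text
[[0.5112 0.1368 0.008 ]
 [0.4464 0.1465 0.008 ]
 [0.3639 0.1593 0.008 ]]
-8.682506321142263 0.1490264854562023
[0.43505735 0.14845506 0.008     ]
shift cm [  2.57   0.72 -14.42] turn [0.1 0.  0.2]
```

Request:
carry_out([
  [[2.6, 0.7, -4, 0, 0, 0, 0.45], [2.6, 0.7, -8, 0, 0, 0, 0.45], [2.6, 0.7, -12, 0, 0, 0, 0.45], [2.6, 0.7, -14, 0, 0, 0, 0.45], [2.6, 0.7, -14.7, 0, 0, 0, 0.45], [2.6, 0.7, -14.7, 0, 0, 0, 0], [2.6, 0.7, -14.7, 0, 0, 0, 0], [2.6, 0.7, -14.7, 0, 0, 0, 0], [2.6, 0.7, -14.7, 0, 0, 0, 0], [2.6, 0.7, -14.7, 0, 0, 0, 0]],
], newtons=60)

```text
time_s: 7.85
tcp_pos: [0.4387, 0.1486, 0.019]
orientation: [[-0.988, 0.155, 0.002], [0.155, 0.988, -0.002], [-0.002, -0.002, -1.0]]
wrist_force: [1.4, 2.5, 6.2]
finger_gap: 0.0158
grasp_force: 60.7
```

```bash
python3 - <<'E'
from h import *
o=get_obs(); p=np.array(o['tcp_pos']); print(p,o['finger_gap'],o['grasp_force'],o['wrist_force'])
# pick offset: tip = tcp + .077*e -(tcpz-.008)
C=np.array([.613,-.030]); a=np.radians(-8.9); X=np.array([np.cos(a),np.sin(a)]);Y=np.array([-X[1],X[0]])
tipnow=np.array([.5112,.1368,.008])
off=tipnow-p
for n,cx,cz in(('pre',-.085,.033),('in',-.029,.033)):
    t=np.r_[C+cx*X+.016*Y,cz]; print(n,'tip',t.round(4),'shift cm',((t-tipnow)*100).round(2))
print('dcell x in world per cm',X)
E
```

```text
[0.43869499 0.14856555 0.01904085] 0.015793914572595075 60.74615697842091 [1.43999335 2.50555216 6.20463792]
pre tip [ 0.5315 -0.001   0.033 ] shift cm [  2.03 -13.78   2.5 ]
in tip [ 0.5868 -0.0097  0.033 ] shift cm [  7.56 -14.65   2.5 ]
dcell x in world per cm [ 0.98795987 -0.15471039]
```

Request:
carry_out([
  [[0, 0, 2, 0, 0, 0, 0], [0, 0, 5, 0, 0, 0, 0], [0.5, -4, 5, 0, 0, 0, 0], [1, -8, 5, 0, 0, 0, 0], [1.5, -11, 5, 0, 0, 0, 0], [2, -13.8, 4, 0, 0, 0, 0], [2, -13.8, 2.7, 0, 0, 0, 0], [2, -13.8, 2.7, 0, 0, 0, 0], [2, -13.8, 2.7, 0, 0, 0, 0]],
])

```text
time_s: 8.75
tcp_pos: [0.4576, 0.0103, 0.0454]
orientation: [[-0.988, 0.154, -0.001], [0.154, 0.988, -0.003], [0.001, -0.003, -1.0]]
wrist_force: [-0.3, 0.7, -0.0]
finger_gap: 0.0152
grasp_force: 60.0
```

```bash
python3 - <<'E'
from h import *
o=get_obs(); p=np.array(o['tcp_pos']); print(p,o['finger_gap'],o['wrist_force'],o['orientation'][:,0])
b=snap('scene','s4.png'); c=snap('side','d4.png'); w=snap('wrist','w4.png')
for x in(b,c,w): print(proj(x,[p+[.0725,-.0118,-.011],[.613,-.03,.052],[.5578,-.0024,.03]]).round(1).tolist())
f=lambda d:cv2.cvtColor(d['img'],cv2.COLOR_RGB2BGR)
q=lambda im,u,v:cv2.resize(im[v-30:v+30,u-40:u+40],(400,300),interpolation=cv2.INTER_CUBIC)
T=p+[.0725,-.0118,-.011]; u=[proj(x,[T])[0].astype(int) for x in(b,c)];print(u)
W=cv2.resize(f(w)[150:390,160:480],(400,300))
cv2.imwrite('pics/c4.png',np.vstack([np.hstack([q(f(b),*u[0]),q(f(c),*u[1])]),np.hstack([W,0*W])]))
E
```

```text
[0.45757795 0.01034748 0.0454286 ] 0.015246338858091806 [-0.29648568  0.74053283 -0.03461683] [-9.88004709e-01  1.54422660e-01  5.80887650e-04]
[[330.5, 212.0], [312.5, 194.1], [323.0, 209.8]]
[[325.1, 203.5], [303.1, 197.9], [318.1, 204.9]]
[[317.6, 332.3], [297.3, 442.5], [322.0, 358.0]]
[array([330, 211]), array([325, 203])]
```

View pics/c4.png

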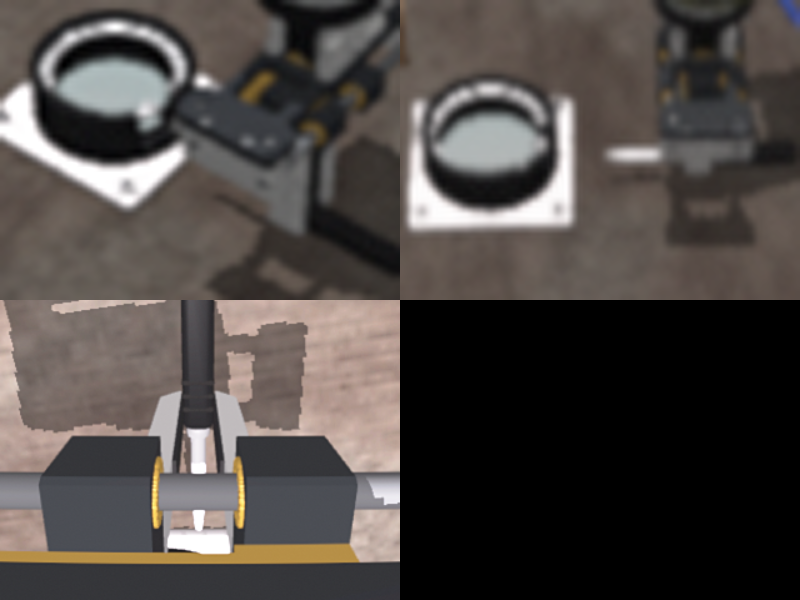

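The side view puts the tip at (326,204), as predicted. The tip is level, in line with the slot and 86 mm from the axis. Inserting now.

Request:
carry_out([
  [[0, 0, -0.2, 0, 0, 0, 0], [1, -0.1, -0.2, 0, 0, 0, 0], [2, -0.3, -0.2, 0, 0, 0, 0], [3, -0.4, -0.2, 0, 0, 0, 0], [4, -0.6, -0.2, 0, 0, 0, 0], [5, -0.7, -0.2, 0, 0, 0, 0], [5.6, -0.8, -0.2, 0, 0, 0, 0], [5.6, -0.8, -0.2, 0, 0, 0, 0], [5.6, -0.8, -0.2, 0, 0, 0, 0]],
])

```text
time_s: 9.8
tcp_pos: [0.5131, 0.0022, 0.043]
orientation: [[-0.988, 0.155, -0.001], [0.155, 0.988, -0.003], [0.001, -0.003, -1.0]]
wrist_force: [-0.6, 0.5, -1.0]
finger_gap: 0.0153
grasp_force: 60.0
```

Request:
carry_out([
  [[0, 0, 0.4, 0, 0, 0, 0], [0, 0, 0.8, 0, 0, 0, 0], [0, 0, 1.2, 0, 0, 0, 0], [0, 0, 1.6, 0, 0, 0, 0], [0, 0, 1.6, 0, 0, 0, 0]],
])

```text
time_s: 10.3
tcp_pos: [0.5129, 0.0022, 0.0593]
orientation: [[-0.988, 0.155, -0.002], [0.155, 0.988, -0.003], [0.001, -0.003, -1.0]]
wrist_force: [-0.9, -1.1, -6.7]
finger_gap: 0.0151
grasp_force: 60.0
```

Request:
carry_out([
  [[0, 0, 0.3, 0, 0, 0, 0], [0, 0, 0.6, 0, 0, 0, 0], [0, 0, 0.9, 0, 0, 0, 0], [0, 0, 1.2, 0, 0, 0, 0], [0, 0, 1.5, 0, 0, 0, 0], [0, 0, 1.5, 0, 0, 0, 0]],
])

```text
time_s: 10.9
tcp_pos: [0.5137, 0.0022, 0.0748]
orientation: [[-0.988, 0.155, 0.0], [0.155, 0.988, -0.003], [-0.001, -0.003, -1.0]]
wrist_force: [0.0, -0.2, -0.7]
finger_gap: 0.0154
grasp_force: 60.0
```

```bash
python3 - <<'E'
from h import *
b=snap('scene','s5.png'); c=snap('side','d5.png')
f=lambda d:cv2.cvtColor(d['img'],cv2.COLOR_RGB2BGR)
q=lambda im,u,v:cv2.resize(im[v-30:v+30,u-40:u+40],(400,300),interpolation=cv2.INTER_CUBIC)
cv2.imwrite('pics/c5.png',np.hstack([q(f(b),318,195),q(f(c),306,198)]))
E
```

```text
(no output)
```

View pics/c5.png

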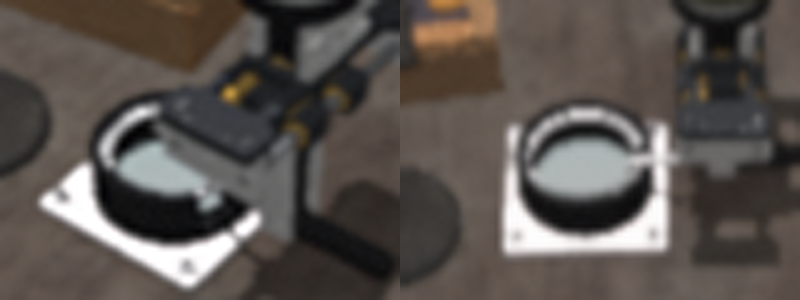

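The wrist force fell to zero after peaking. The crop, with the pick tip at side pixel (312,200), doesn't settle whether the ring sprang out, so I'll test both ring poses against pixel brightness.

```bash
cat >> h.py <<'E'
C=np.array([.613,-.030]); _a=np.radians(-8.9); X=np.array([np.cos(_a),np.sin(_a)]);Y=np.array([-X[1],X[0]])
def ringpts(tilt,ang,dx=0):
    "ang deg from -x (front) towards +y"
    a=np.radians(ang); x=-.0445*np.cos(a); y=.0445*np.sin(a); t=np.radians(tilt); u=.0445-x
    x2=.0445-u*np.cos(t)+dx; z=.043+u*np.sin(t); return np.column_stack([C+np.outer(x2,X)+np.outer(y,Y),z])
def samp(f,P):
    im=cv2.cvtColor(cv2.imread('pics/'+f),cv2.COLOR_BGR2GRAY).astype(np.float32); q=proj(load(f),P).astype(np.float32)
    return cv2.remap(im,q[None,:,0],q[None,:,1],cv2.INTER_LINEAR)[0].astype(int)
E
python3 - <<'E'
from h import *
ang=np.r_[-165:166:15]; print(ang.tolist())
for f in('side0.png','d5.png','scene0.png','s5.png'):
    for t in(0,8,15): print(f,t,samp(f,ringpts(t,ang)).tolist())
o=get_obs();p=np.array(o['tcp_pos']); print(proj(load('d5.png'),[p+[.0725,-.0118,-.011]]))
E
```

```text
[-165, -150, -135, -120, -105, -90, -75, -60, -45, -30, -15, 0, 15, 30, 45, 60, 75, 90, 105, 120, 135, 150, 165]
side0.png 0 [118, 132, 145, 161, 148, 184, 146, 167, 160, 135, 81, 49, 91, 73, 56, 62, 44, 49, 60, 78, 114, 152, 151]
side0.png 8 [119, 140, 162, 175, 163, 189, 125, 112, 103, 95, 93, 76, 65, 150, 133, 135, 103, 97, 94, 105, 128, 156, 149]
side0.png 15 [120, 145, 176, 179, 148, 121, 81, 66, 53, 60, 81, 112, 84, 140, 172, 175, 156, 140, 124, 126, 138, 158, 148]
d5.png 0 [117, 129, 134, 143, 158, 178, 146, 158, 158, 171, 86, 183, 97, 75, 59, 59, 44, 50, 59, 77, 112, 152, 152]
d5.png 8 [118, 136, 152, 156, 183, 183, 149, 116, 106, 102, 125, 91, 183, 138, 137, 132, 104, 98, 95, 104, 126, 155, 150]
d5.png 15 [119, 141, 167, 161, 176, 116, 94, 69, 59, 64, 91, 139, 119, 181, 170, 173, 156, 141, 124, 124, 137, 157, 149]
scene0.png 0 [121, 108, 115, 116, 138, 148, 181, 202, 177, 84, 34, 46, 137, 104, 19, 20, 23, 23, 34, 61, 160, 172, 151]
scene0.png 8 [125, 123, 157, 167, 207, 176, 160, 172, 175, 180, 133, 135, 182, 186, 132, 113, 79, 60, 64, 87, 167, 176, 152]
scene0.png 15 [127, 138, 186, 203, 143, 96, 69, 75, 118, 183, 128, 100, 177, 177, 178, 178, 164, 127, 98, 117, 173, 180, 154]
s5.png 0 [114, 110, 49, 71, 62, 62, 63, 65, 52, 63, 95, 102, 136, 103, 19, 21, 22, 23, 35, 48, 155, 167, 148]
s5.png 8 [119, 124, 53, 72, 61, 63, 62, 61, 71, 56, 62, 103, 114, 174, 134, 114, 80, 62, 62, 76, 160, 172, 149]
s5.png 15 [122, 137, 55, 78, 62, 62, 61, 62, 61, 64, 53, 75, 101, 154, 181, 180, 166, 129, 91, 114, 163, 178, 150]
[[310.51871483 199.03143282]]
```

```bash
python3 - <<'E'
from h import *
g=lambda f:cv2.cvtColor(cv2.imread('pics/'+f),cv2.COLOR_BGR2GRAY).astype(int)
D=g('d5.png')-g('side0.png')
np.set_printoptions(linewidth=200)
print('cols',list(range(300,328)))
for r in range(186,212): print(r,D[r,300:328])
o=get_obs();p=np.array(o['tcp_pos']);print(proj(load('d5.png'),[p+[.0725-.0988*k,-.0118+.0155*k,-.011] for k in(0,.1,.2,.3,.4)]).round(1).tolist())
E
```

```text
cols [300, 301, 302, 303, 304, 305, 306, 307, 308, 309, 310, 311, 312, 313, 314, 315, 316, 317, 318, 319, 320, 321, 322, 323, 324, 325, 326, 327]
186 [  0   0   0  -1   1   1   0   2   1   1  -1   1  -1  -2   1   0  -1   0   2   0  -5 -19 -18  -6  -9   4  25  -3]
187 [  2   1   1   1   1   0  -1   2   1  -1   1   0  -1   0   0   0   0   2   0  -1  -2 -13 -11  -5  -9  -1  16  -6]
188 [  2   1  -1   1   0   3   2  -1   1   1   1   1  -1   0  -1   0   0   0   0  -1  -4 -15 -11 -11 -13 -12  -7 -16]
189 [ 20   5  -5  -5   1  16  16  13   4   2   1   1   0   0  -1   0   1   2  -1   0  -3 -14 -14 -14 -17 -15 -14 -18]
190 [ 32   5  -8  -8   3  26  25  11   2   7   8   3   0  -2   1  -1   0  -1   0   1  -3 -11 -12  -9 -13 -15 -15 -17]
191 [ 24   3 -10  -9   0  19   7  -9  -8   6   5   3   3   1   0   2   1   1   0   0  -3 -11 -11  -1  -7 -13 -14 -20]
192 [  3  -2  -7  -6  -3   2 -14 -19 -15  -8  -6   3   7   4   1   1   0   2  -1   1  -4 -11 -11  -3 -11 -13 -10 -16]
193 [ -7  -3  -1  -2  -3  -6 -14 -15 -17 -17 -12  -3   6   6   2   1   0   1   1   1  -2 -14 -15 -12 -15 -15 -10 -16]
194 [ -1  
[... 1410 characters left out ...]
  -4  -3  -5 -16 -28 -32 -32]
207 [  1   0   0   1  -1   0  -1   1   3  -4  -1  -2   2   0   1  -1 -14 -18 -18 -22 -13 -13 -13 -16 -24 -32 -33 -34]
208 [ -1   0   0   1  -1   0  -1   1   1   1  -2  -2  -3  -1   0   1   0  -1  -2  -6 -10 -16 -13 -12 -23 -31 -32 -32]
209 [  2   2  -1  -1   1  -2   3  -1  -2  -4  -1   4   0   2   1   1   0   0   0   0  -2  -8  -6  -7 -22 -30 -32 -32]
210 [ -1  -1  -1   4   1   1   2  -1   2  -1  -2  -1   0   1   2   0   1   0   1   1   0  -3  -1  -5 -16 -26 -31 -34]
211 [  1  -1  -2  -3  -1  -3  -1   0   1   0  -1  -1  -1   0   1   0   0   0   0   2   1   0   0  -2  -9 -17 -27 -34]
[[310.5, 199.0], [313.1, 199.0], [315.7, 199.0], [318.2, 198.9], [320.8, 198.9]]
```

The pick is level in the side image, but its tip is about 3 mm short of my estimate and the ring's pixels are unchanged. So it slipped off the ring's end. I'll retract, go 6 mm deeper and pitch the tip up 5°.

Request:
carry_out([
  [[-2, 0.3, 0, 0, 0, 0, 0], [-4, 0.6, 0, 0, 0, 0, 0], [-5.9, 0.9, 0, -0.4, -2.5, 0, 0], [-5.9, 0.9, -1.5, -0.8, -4.9, 0, 0], [-5.9, 0.9, -3, -0.8, -4.9, 0, 0], [-5.9, 0.9, -3.7, -0.8, -4.9, 0, 0], [-5.9, 0.9, -3.7, -0.8, -4.9, 0, 0], [-5.9, 0.9, -3.7, -0.8, -4.9, 0, 0]],
])

```text
time_s: 11.8
tcp_pos: [0.4547, 0.0112, 0.0375]
orientation: [[-0.984, 0.155, 0.085], [0.154, 0.988, -0.017], [-0.086, -0.004, -0.996]]
wrist_force: [-0.8, 0.2, -0.0]
finger_gap: 0.0153
grasp_force: 60.0
```

```bash
python3 - <<'E'
from h import *
o=get_obs();p=np.array(o['tcp_pos']);R=o['orientation'];T=p+R@np.array([-.0735,0,.011]);print(p,T,(T[:2]-C)@X,(T[:2]-C)@Y,o['wrist_force'],R[:,0])
c=snap('side','d6.png');b=snap('scene','s6.png')
g=lambda f:cv2.cvtColor(cv2.imread('pics/'+f),cv2.COLOR_BGR2GRAY).astype(int)
np.set_printoptions(linewidth=200)
D=g('d6.png')-g('side0.png')
for r in range(186,212): print(r,D[r,300:332])
print(proj(c,[T]))
D=g('s6.png')-g('scene0.png')
print('scene')
for r in range(184,212): print(r,D[r,296:326])
E
```

```text
[0.45469429 0.01115431 0.03750672] [ 5.27971736e-01 -3.51695000e-04  3.28938996e-02] -0.08859141253227096 0.016136579932810036 [-0.84686184  0.18401214 -0.04025397] [-0.98428905  0.1540142  -0.08634053]
186 [ 1  0  0  1  2  1  1  3  1  0  0  1  1 -1  0  0 -1  0  1  0  1  0 -1  0  2 -1  0  0  1  0  1 -1]
187 [ 2  1  1  1  1  1  1  1  0  1  2  1 -1  1 -1  1  1  3  1 -1  1  1  0  0  1  1 -1  1 -1  2  0  1]
188 [ 2  0  1  1  1  2  2  0  1  0  0  1  0  0  0  0 -1  1  1 -1  0  0  0  1  1  2  0  1  0  1  2  2]
189 [19  4 -5 -6  0 15 17 12  3  2  0  1  0  1 -1  1  2  1  0  1  1  0  0 -1  1  0  2  2  0  1  1  0]
190 [33  5 -8 -8  2 27 25 12  3  8  7  3  0 -1  1 -1  0  0  0  1  0  0  1  0 -1  1  1  1  0  1  1  1]
191 [24  3 -9 -9  0 19  9 -9 -9  6  5  3  3  2  0  2  1  0  0  0  0  1 -1  0  2  0  1  0  0  0  0  0]
192 [  4  -1  -6  -5  -2   3 -15 -18 -15  -9  -6   2   7   4   2   0   0   2   1   1   0   0   0   2   0   1   2   0   2  -1   1   0]
193 [ -7  -5   0  -2  -4  -7 -13 -15 -17 -19 -13  -4   5   6   2   0   1   1   2   2   0   1   0   0   1   1   1   0  -1   1   0  -1]
194 [ -2  -2   0 
[... 4304 characters left out ...]
 -3 -6 -1 10 16  9 -1  0  2]
205 [ 2  1  1 -2 -1  1  0  0  0  1 -1 -3 -2  2  0  1  0  0  0  1 -1 -2  0  6  8  9  3 -2  4  2]
206 [ 2  3  1  1  0  0 -3 -1  0 -1  2 -1  2 -1  0  1  1  0  0  0  2  1  2  0  1  0 -1  1  1 -2]
207 [ 1  3  1  0  3 -2  3  1  2  1  2  0  1 -3  1 -1  0 -1  1 -2  0  1  0  1 -1  1  0  2  2  2]
208 [ 0  2  3  1 -1 -2  0  1  0  0  2  0  2  0 -1  1 -1 -1  2  0  3 -1 -1  3  2  1  1 -1  1  3]
209 [ 0  0  2  2  0  0  2  0  3 -1 -1  2  0 -1 -1  0  2  1  0  1 -2 -1 -2 -1  0 -1 -1  2  1  3]
210 [ 1  0  0  2  3  2  1  1  1 -1 -3  0  0  1 -1  2  3 -1 -2  3 -2  1  1  1  0 -1  2  3  3  3]
211 [ 3  2  0  0  1  3  3  0  1  0  1  1 -2 -3  0 -1 -1 -3  3 -2  2 -1  1  1  0  1  3  3  2  0]
```

```bash
python3 - <<'E'
from h import *
q=lambda f,u,v:cv2.resize(cv2.imread('pics/'+f)[v-18:v+18,u-24:u+24],(400,300),interpolation=cv2.INTER_CUBIC)
cv2.imwrite('pics/c6.png',np.vstack([np.hstack([q('scene0.png',314,196),q('s6.png',314,196)]),np.hstack([q('side0.png',304,199),q('d6.png',304,199)])]))
E
```

```text
(no output)
```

View pics/c6.png

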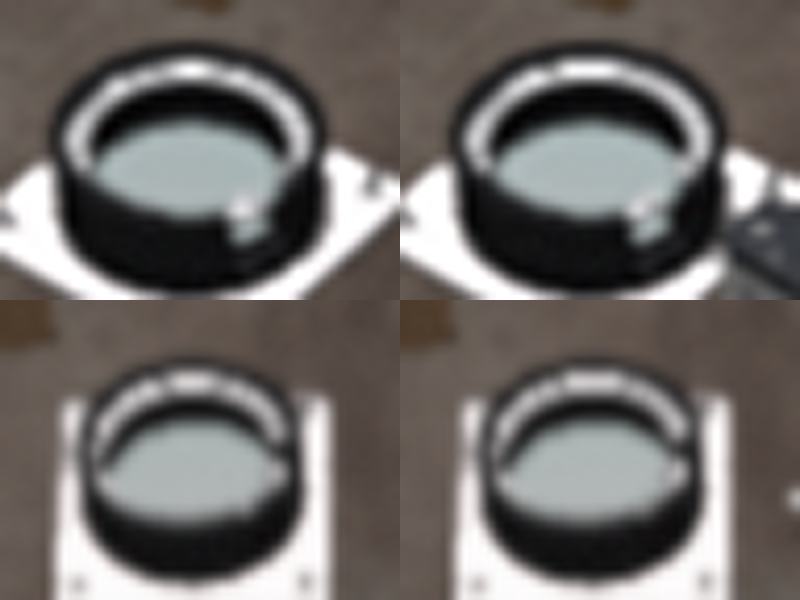

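The ring is still seated in the groove. Its end, seen through the slot at crop (650,205), has shifted a little. I'll locate it with projected references.

```bash
python3 - <<'E'
from h import *
A=load('s6.png');B=load('d6.png')
def w(r,a,z): a=np.radians(a); return np.r_[C-r*np.cos(a)*X+r*np.sin(a)*Y,z]
for n,P in(('eye',w(.042,17,.046)),('eye5',w(.042,12,.046)),('eye25',w(.042,25,.046)),('wire30',w(.0445,30,.046)),('farEye',w(.042,-17,.046)),('slot b',w(.056,20,.025)),('slotL',w(.056,33,.052)),('slotR',w(.056,7,.052))):
    a=(proj(A,[P])[0]-[290,178])*8.33; b=(proj(B,[P])[0]-[280,181])*8.33; print(n,a.round(),b.round())
E
```

```text
eye [248. 205.] [277. 168.]
eye5 [256. 201.] [279. 162.]
eye25 [235. 210.] [273. 177.]
wire30 [229. 217.] [274. 184.]
farEye [287. 172.] [278. 128.]
slot b [262. 267.] [305. 207.]
slotL [233. 227.] [291. 189.]
slotR [288. 203.] [310. 150.]
```

Request:
carry_out([
  [[1, -0.2, 0, 0, 0, 0, 0], [2, -0.3, 0, 0, 0, 0, 0], [3, -0.5, 0, 0, 0, 0, 0], [4, -0.7, 0, 0, 0, 0, 0], [5, -0.8, 0, 0, 0, 0, 0], [6, -1.0, 0, 0, 0, 0, 0], [6.4, -1.1, 0, 0, 0, 0, 0], [6.4, -1.1, 0, 0, 0, 0, 0]],
])

```text
time_s: 12.7
tcp_pos: [0.5188, 0.0001, 0.0371]
orientation: [[-0.984, 0.155, 0.085], [0.154, 0.988, -0.017], [-0.086, -0.004, -0.996]]
wrist_force: [0.5, 0.3, -0.7]
finger_gap: 0.0152
grasp_force: 60.0
```

Request:
carry_out([
  [[0, 0, 0.3, 0, 0, 0, 0], [0, 0, 0.6, 0, 0, 0, 0], [0, 0, 0.9, 0, 0, 0, 0], [0, 0, 0.9, 0, 0, 0, 0]],
])

```text
time_s: 13.1
tcp_pos: [0.5185, 0.0002, 0.0469]
orientation: [[-0.984, 0.155, 0.086], [0.154, 0.988, -0.017], [-0.087, -0.004, -0.996]]
wrist_force: [0.5, -0.5, -0.8]
finger_gap: 0.0157
grasp_force: 60.0
```

Request:
carry_out([
  [[0, 0, 0.3, 0, 0, 0, 0], [0, 0, 0.6, 0, 0, 0, 0], [0, 0, 0.6, 0, 0, 0, 0]],
])

```text
time_s: 13.4
tcp_pos: [0.518, 0.0002, 0.052]
orientation: [[-0.984, 0.155, 0.084], [0.154, 0.988, -0.017], [-0.085, -0.004, -0.996]]
wrist_force: [1.4, -1.0, -8.8]
finger_gap: 0.0154
grasp_force: 60.0
```

Request:
carry_out([
  [[0, 0, 0.2, 0, 0, 0, 0], [0, 0, 0.4, 0, 0, 0, 0], [0, 0, 0.4, 0, 0, 0, 0]],
])

```text
time_s: 13.7
tcp_pos: [0.5181, 0.0002, 0.0562]
orientation: [[-0.984, 0.155, 0.084], [0.154, 0.988, -0.017], [-0.086, -0.004, -0.996]]
wrist_force: [1.4, -1.0, -10.0]
finger_gap: 0.0157
grasp_force: 60.0
```

Request:
carry_out([
  [[0, 0, 0.2, 0, 0, 0, 0], [0, 0, 0.4, 0, 0, 0, 0], [0, 0, 0.4, 0, 0, 0, 0]],
])

```text
time_s: 14.0
tcp_pos: [0.5183, 0.0003, 0.0604]
orientation: [[-0.984, 0.155, 0.085], [0.154, 0.988, -0.017], [-0.086, -0.004, -0.996]]
wrist_force: [-0.3, -0.2, -8.5]
finger_gap: 0.0151
grasp_force: 60.0
```

Request:
carry_out([
  [[0, 0, 0.2, 0, 0, 0, 0], [0, 0, 0.4, 0, 0, 0, 0], [0, 0, 0.4, 0, 0, 0, 0]],
])

```text
time_s: 14.3
tcp_pos: [0.5183, 0.0002, 0.0645]
orientation: [[-0.984, 0.155, 0.085], [0.154, 0.988, -0.017], [-0.086, -0.004, -0.996]]
wrist_force: [-0.4, -1.3, -7.2]
finger_gap: 0.0153
grasp_force: 60.0
```

Request:
carry_out([
  [[0, 0, 0.2, 0, 0, 0, 0], [0, 0, 0.4, 0, 0, 0, 0], [0, 0, 0.4, 0, 0, 0, 0]],
])

```text
time_s: 14.6
tcp_pos: [0.5188, 0.0004, 0.069]
orientation: [[-0.984, 0.155, 0.086], [0.154, 0.988, -0.017], [-0.088, -0.003, -0.996]]
wrist_force: [-0.4, 1.3, -2.0]
finger_gap: 0.0153
grasp_force: 60.0
```

```bash
python3 - <<'E'
from h import *
c=snap('side','d7.png')
g=lambda f:cv2.cvtColor(cv2.imread('pics/'+f),cv2.COLOR_BGR2GRAY).astype(int)
np.set_printoptions(linewidth=200)
D=g('d7.png')-g('d6.png')
for r in range(184,212): print(r,D[r,288:318])
ang=np.r_[-165:166:15]
for t in(0,15): print(proj(c,ringpts(t,ang))[::2].round().astype(int).tolist())
E
```

```text
184 [ 0  0 -1  0  0 -1 -1  0  0  0 -1 -1  0 -1  0  1 -1 -1  0  0  0  0  0  0  1  0  0  0 -2  0]
185 [-1 -1  0 -1 -1  1  0  1  1  0  0  0 -1  1  0  0  0  1  0  0  1  0  0  0 -1 -1 -1  1  1  0]
186 [ 0  0  0  0  1  0  0  0  1  0 -1 -1 -1  0  0 -2 -1  0  0 -1  1  1 -1  0  0  0  2  0 -1  1]
187 [-2  0 -2 -1  1  0 -1  1  0  0 -1  0 -1  1  0  1  0 -1 -1  0  0 -1 -2 -1 -1 -1  1 -2 -1 -1]
188 [-1  0 -1  1  1  1  1  1 -2 -1  0  0 -1  0 -1  0 -1  0 -1  1  0  1  0 -1  1  0 -1  1  1  0]
189 [  0  -1   0  -1   1   0   2   1   1  -4  -9 -14 -16  -2   2  -1  -5  -7  -3   8   8   2   1   0  -1   0   2  -1  -1   2]
190 [ -1   0   0   0  -1   0  -1  -3  -7 -10  -7 -21 -28  -3   3  -4 -10 -13  -7   8   7  13  16   3   0   2  -1   0   1   0]
191 [  0   0   1   1   0  -2 -19 -26  -9  -6   8   3 -18  -1   4  -3  -9 -14 -15 -12  -7  16  19  17  10   1   0  -1   0   0]
192 [  1   0   0  -1   0  -6 -28 -42  -3   8  17  14   1   1   2  -1  -6 -10 -15 -26 -18  -3  -4  12  31  21   2   1   1   0]
193 [ -1  -1  -1   0  -3  -4 -11 -24   4  19  18  13   8   4   0   0  -1  -3 -11 -17 -17 -21 -23  -2  32  32   8   3
[... 1687 characters left out ...]
 [  0   1   0   1   2   3   0  -1  -1  -3  -5  -6  -8  -7  -9 -11  -6  -3  -3  -1   3  -2   1   2  -2   0  -1  -9 -10  -3]
209 [ 0  0  0  1  0 -1 -1  0  2 -2  1  1  2  1 -1 -1 -1 -1  0  0 -1 -2 -1 -1  1 -2 -1 -1 -2  0]
210 [ 0  0  0  0  0 -1  1 -1  1 -4  0  1 -2  2  0  2  0 -1  2 -2  0  0 -1 -1 -1  0  0  0  0  0]
211 [ 0  0  0 -1 -1  0  1 -2 -2  0  1 -3  1 -1  1  1  2  1  1 -2 -3 -2  1  1  1  0  0 -1  0  0]
[[292, 197], [295, 194], [300, 191], [306, 191], [311, 193], [314, 197], [314, 201], [311, 205], [306, 208], [300, 208], [295, 206], [292, 202]]
[[292, 197], [295, 193], [300, 190], [306, 189], [310, 190], [313, 193], [313, 198], [310, 202], [305, 205], [300, 206], [295, 205], [292, 202]]
```

Request:
carry_out([
  [[0, 0, 0.3, 0, 0, 0, 0], [0, 0, 0.5, 0, 0, 0, 0], [0, 0, 0.5, 0, 0, 0, 0]],
])

```text
time_s: 14.95
tcp_pos: [0.5185, 0.0002, 0.0735]
orientation: [[-0.984, 0.155, 0.085], [0.154, 0.988, -0.017], [-0.087, -0.004, -0.996]]
wrist_force: [0.2, 2.1, -6.2]
finger_gap: 0.0156
grasp_force: 60.0
```

Request:
carry_out([
  [[0, 0, -0.3, 0, 0, 0, 0], [0, 0, -0.7, 0, 0, 0, 0], [0, 0, -1, 0, 0, 0, 0], [0, 0, -1, 0, 0, 0, 0]],
])

```text
time_s: 15.35
tcp_pos: [0.5184, 0.0001, 0.0629]
orientation: [[-0.984, 0.155, 0.085], [0.154, 0.988, -0.017], [-0.086, -0.004, -0.996]]
wrist_force: [-1.8, -0.0, -1.0]
finger_gap: 0.0153
grasp_force: 60.0
```

```bash
python3 - <<'E'
from h import *
c=snap('side','d8.png')
g=lambda f:cv2.cvtColor(cv2.imread('pics/'+f),cv2.COLOR_BGR2GRAY).astype(int)
np.set_printoptions(linewidth=200)
D=g('d8.png')-g('d7.png')
for r in range(188,210): print(r,D[r,288:322])
E
```

```text
188 [ 1  1  0  0 -1 -1  0  0  1  0 -1 -1 -1 -2 -1  1  0  0  1 -1  1  0  1  1 -1  0  2  1  0 -1 -1  1 -1 -4]
189 [ -1   1   0   0  -1   0  -1   0  -1   0   0  -7 -24 -25  -7   4   6   4   2   0  -1   1   0   0  -1   0  -1   1   0  -2  -1   0   0  -4]
190 [  0   0  -1   0   1   0   0  -4 -11 -16  -7  -9 -43 -44 -13   8  11   7   3   0   2   3   2   1   0   0   1   1  -1  -1  -1  -1   0  -1]
191 [  1   0  -1   1  -1  -2  -2  -9 -16 -27  -9   0 -23 -37 -11   7  10   8   5   3   4   5   3   1   0   0   0   0   1   1   2   0  -1   0]
192 [ -1   1   0   1   1   3   2  -1  -5 -17  -8   8   2 -12  -5   4   7   5   5   4   4   5   2   0  -1  -1   0  -1   0   0   1   1   0   2]
193 [ 1  1  0 -1 -1  3  8 10  7 -3 -3  7  9  1  1  2  3  1  4  2  2  2  0 -4 -3 -1 -1 -2  0  1  0 -1  1  1]
194 [ -1   0   1  -8 -12   1  10  14  10   4   1   2  -2   2  -1   0   4   0   0  -1   1   1  -2  -6  -6  -3   0   1   0   0   1   1  -1  -3]
195 [  1   0  -1 -18 -25  -6   8  11   4   0  -1   1   0   0   0   0   0   1   1   0  -1  -1  -3  -6  -7   1   2   0   0   0   0   1  -1  -5]
196 [  0   0   1  -9 -15  -5   2
[... 1119 characters left out ...]
2  -7   0   4  -5  -8  13  31  28   3  -4  -4  -4   3   4]
205 [  0   0   1   1   1  -2  -4   5   3   2   7   1 -11 -17 -12   1   7   6 -18 -12  -1   6   4  -4  -4  -2   4   1   1  -1   0   0  -1   0]
206 [  0  -1   0   1   0  -4  -5   3   2   0   1   1 -10 -20 -15   0   6   9  -1  -3   2   3   3   1  -2   1  -2   0   1   0   0  -1   0  -1]
207 [  0   0   0  -3  -1   0  -2   0   1  -1  -1  -1  -5 -10  -9   2   5   4   2   4   1   1   1  -2   0   1  -3  -1   0   0   0   0  -1  -1]
208 [ 0  0  0  0 -1  1  0  0  0 -2 -2  1  1 -2 -1  0  0 -2 -2  0  1  2 -1 -1  3  3  0  0  1  0  0 -1  1  0]
209 [ 0  0 -1 -1 -1  0  2  1 -4  2 -2  0 -2  0  0 -2  0  1  0 -1  2  0  1 -1  0  2  0  0  1  0  0 -1 -1  0]
```

The left arc stayed in place while the pick went down 10 mm, so the ring now rests on the rim. I'll withdraw the pick and lay it down.

Request:
carry_out([
  [[0, 0, -0.5, 0, 0, 0, 0], [-2, 0.3, -0.5, 0, 0, 0, 0], [-5, 0.8, -0.5, 0, 0, 0, 0], [-7, 1.1, -0.5, 0, 0, 0, 0], [-7.8, 4, 0, 0.8, 4.9, 0, 0], [-7.8, 8, 0, 0.8, 4.9, 0, 0], [-7.8, 12, 0, 0.8, 4.9, 0, 0], [-7.8, 14.8, -1, 0.8, 4.9, 0, 0], [-7.8, 14.8, -3, 0.8, 4.9, 0, 0], [-7.8, 14.8, -3.5, 0.8, 4.9, 0, 0]],
])

```text
time_s: 16.4
tcp_pos: [0.4395, 0.1486, 0.0267]
orientation: [[-0.988, 0.153, -0.003], [0.153, 0.988, -0.004], [0.002, -0.004, -1.0]]
wrist_force: [-2.2, 1.1, 2.6]
finger_gap: 0.0154
grasp_force: 60.0
```

Request:
carry_out([
  [[0, 0, -0.3, 0, 0, 0, 0], [0, 0, -0.6, 0, 0, 0, 0], [0, 0, -0.6, 0, 0, 0, 0]],
])

```text
time_s: 16.7
tcp_pos: [0.4408, 0.1478, 0.023]
orientation: [[-0.988, 0.156, 0.0], [0.156, 0.988, -0.003], [-0.0, -0.003, -1.0]]
wrist_force: [-4.5, 1.1, 7.4]
finger_gap: 0.0152
grasp_force: 60.0
```

Request:
carry_out([
  [[0, 0, 0, 0, 0, 0, 0.45], [0, 0, 0, 0, 0, 0, 0.45], [0, 0, 0, 0, 0, 0, 0.45], [0, 0, 4, 0, 0, 0, 0.45], [0, 0, 9, 0, 0, 0, 0.45], [0, 0, 14, 0, 0, 0, 0.45], [2, -2, 19, 0, 0, -20, 0.45], [4, -5, 23, 0, 0, -30, 0.4], [6, -8, 23, 0, 0, -40, 0.4], [7, -10, 23, 0, 0, -48, 0.4]],
])

```text
time_s: 17.7
tcp_pos: [0.512, 0.046, 0.2542]
orientation: [[-0.723, 0.691, 0.001], [0.691, 0.723, -0.002], [-0.003, -0.001, -1.0]]
wrist_force: [-0.4, -0.5, -0.6]
finger_gap: 0.0371
grasp_force: 0.0
```

Request:
carry_out([
  [[2, -2, 0, 0, 0, -10, 0.4], [4, -4, 0, 0, 0, -20, 0.4], [6, -6, 0, 0, 0, -30, 0.4], [7, -7, 0, 0, 0, -62, 0.4], [7, -7, 0, 0, 0, -62, 0.4], [7, -7, 0, 0, 0, -62, 0.4], [7, -7, 0, 0, 0, -62, 0.4], [7, -7, 0, 0, 0, -62, 0.4], [7, -7, 0, 0, 0, -62, 0.4]],
])

```text
time_s: 18.6
tcp_pos: [0.5803, -0.022, 0.2522]
orientation: [[0.264, 0.965, -0.003], [0.965, -0.264, 0.001], [0.0, -0.003, -1.0]]
wrist_force: [-0.2, 0.3, 0.5]
finger_gap: 0.0375
grasp_force: 0.0
```

```bash
python3 - <<'E'
from h import *
o=get_obs();p=np.array(o['tcp_pos']);print(o['time_s'],p,np.degrees(np.arctan2(o['orientation'][1,1],o['orientation'][0,1])))
w=snap('wrist','w9.png');snap('side','d9.png');snap('scene','s9.png')
u=proj(w,ringpts(15,[17,-17,60,-60,180]));print(u.round())
def q(f,u,v,h): return cv2.resize(cv2.imread('pics/'+f)[max(v-3*h,0):v+3*h,u-4*h:u+4*h],(400,300),interpolation=cv2.INTER_CUBIC)
m=u.mean(0).astype(int); x0,y0=m[0]-80,max(m[1]-60,0);print('crop',x0,y0)
big=cv2.resize(cv2.imread('pics/w9.png')[y0:y0+120,x0:x0+160],(800,600),interpolation=cv2.INTER_CUBIC)
cv2.imwrite('pics/c9.png',big)
E
```

```text
18.6 [ 0.58031745 -0.02200735  0.25223304] -15.30223456561939
[[313. 179.]
 [315. 199.]
 [326. 156.]
 [332. 215.]
 [376. 178.]]
crop 252 125
```

View pics/c9.png

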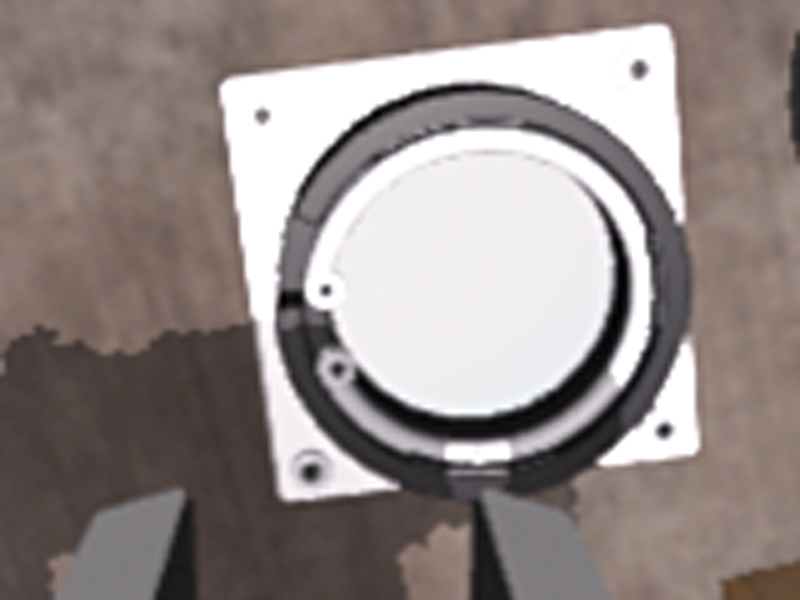

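The close view shows the ring end's eye at (317.2,182.8), raised with the left arc over its lip. The far eye at (319.4,198.8) and the right arc are still under the right lip, at (348,215). I'll locate the raised eye so I can take it in the fingers.

```bash
python3 - <<'E'
from h import *
W=load('w9.png'); cc=lambda P:(((P[:2]-C)@X).round(4),((P[:2]-C)@Y).round(4))
f=lambda x,y:(252+x/5,125+y/5)
for c in((220,78),(670,25),(700,455),(280,500)): print('corner',cc(pix(W,*f(*c),.01)))
for z in(.046,.055,.062,.068,.074): print(z,'eye',cc(pix(W,*f(326,289),z)),'far',cc(pix(W,*f(337,369),z)),'leftarc',cc(pix(W,*f(480,138),z)))
# rim: outer ellipse extremes
for c in((480,82),(277,310),(690,290)): print('rim',cc(pix(W,*f(*c),.052)))
S=load('d9.png')
g=cv2.cvtColor(cv2.imread('pics/d9.png'),cv2.COLOR_BGR2GRAY).astype(int)-cv2.cvtColor(cv2.imread('pics/side0.png'),cv2.COLOR_BGR2GRAY).astype(int)
np.set_printoptions(linewidth=200)
for r in range(192,210): print(r,g[r,296:322])
for z in(.055,.062,.068,.074):
    P=pix(W,*f(326,289),z); print(z,proj(S,[P]).round(1),proj(load('s9.png'),[P]).round(1))
E
```

```text
corner (np.float64(-0.0594), np.float64(0.0605))
corner (np.float64(0.0683), np.float64(0.061))
corner (np.float64(0.0706), np.float64(-0.0667))
corner (np.float64(-0.0577), np.float64(-0.0669))
0.046 eye (np.float64(-0.0353), np.float64(0.0035)) far (np.float64(-0.0349), np.float64(-0.0188)) leftarc (np.float64(0.0091), np.float64(0.0388))
0.055 eye (np.float64(-0.0351), np.float64(0.0052)) far (np.float64(-0.0346), np.float64(-0.0165)) leftarc (np.float64(0.0082), np.float64(0.0397))
0.062 eye (np.float64(-0.0349), np.float64(0.0065)) far (np.float64(-0.0344), np.float64(-0.0148)) leftarc (np.float64(0.0076), np.float64(0.0403))
0.068 eye (np.float64(-0.0347), np.float64(0.0077)) far (np.float64(-0.0343), np.float64(-0.0133)) leftarc (np.float64(0.007), np.float64(0.0409))
0.074 eye (np.float64(-0.0345), np.float64(0.0088)) far (np.float64(-0.0341), np.float64(-0.0118)) leftarc (np.float64(0.0065), np.float64(0.0414))
rim (np.float64(0.0098), np.float64(0.0534))
rim (np.float64(-0.0487), np.float64(0.0005))
rim (np.float64(0.0602), np.float64(-0.0063))
192 [-83 -86 -73 -48 -32 -35 
[... 1324 characters left out ...]
 18  17  13  21  31  23  19  13  -5 -15 -11  -4  -1  -3  -3  -3  -7 -11 -12]
205 [22 25 34 41 34 32 38 48 47 32 22 24 15 -6 -6 -6 -4  0  1 -1  1  2  1  1 -1 -2]
206 [ 11  20  30  37  26  24  29  46  44  28  12   4  -2 -15 -13  -3  -1   1   1   1   2   1   1   2   0   1]
207 [  1   4   6   8   3  -2   1  10  10   8  -1  -5  -3 -10  -5  -3  -1   0   1   2   2   1   2   2   2   2]
208 [-1 -1 -4 -6 -8 -9 -8 -7 -6 -5 -3 -1  0 -2 -4  0 -4  1  0  2  2  1  2  2  1  2]
209 [-1 -2  1  1  2 -1  1 -2  0 -1  3 -3 -3 -2  3  5  0  1  1  2  1  0  1  3  2  1]
0.055 [[311.9 198.3]] [[319.9 198.8]]
0.062 [[311.8 197.4]] [[319.7 197.4]]
0.068 [[311.7 196.6]] [[319.4 196.1]]
0.074 [[311.6 195.8]] [[319.2 194.9]]
```

```bash
python3 - <<'E'
from h import *
C2=C+.005*X-.0025*Y; a=np.radians(20); P=np.r_[C2-.0435*np.cos(a)*X+.0435*np.sin(a)*Y,.066]; print(C2,P)
y=-28.9; z=np.array([0,0,-1.]); yy=np.array([np.cos(np.radians(y)),np.sin(np.radians(y)),0]); go(P,np.column_stack([np.cross(yy,z),yy,z]))
E
```

```text
[ 0.61755302 -0.03324345] [ 0.57947032 -0.01222067  0.066     ]
shift cm [ -0.09   0.96 -18.62] turn [ -0.1  -0.2 -13.7]
```

Request:
carry_out([
  [[-0.1, 1, -4, 0, 0, -7, 0.38], [-0.1, 1, -8, 0, 0, -13.7, 0.38], [-0.1, 1, -12, 0, 0, -13.7, 0.38], [-0.1, 1, -15, 0, 0, -13.7, 0.38], [-0.1, 1, -17, 0, 0, -13.7, 0.38], [-0.1, 1, -18, 0, 0, -13.7, 0.38], [-0.1, 1, -18.6, 0, 0, -13.7, 0.38], [-0.1, 1, -18.6, 0, 0, -13.7, 0.38]],
], newtons=30)

```text
time_s: 19.55
tcp_pos: [0.5795, -0.0118, 0.0664]
orientation: [[0.484, 0.875, -0.002], [0.875, -0.484, 0.002], [0.0, -0.003, -1.0]]
wrist_force: [0.3, 0.6, 0.7]
finger_gap: 0.0359
grasp_force: 0.0
```

Request:
carry_out([
  [[0, 0, 0, 0, 0, 0, 0], [0, 0, 0, 0, 0, 0, 0], [0, 0, 0, 0, 0, 0, 0], [0, 0, 0, 0, 0, 0, 0], [0, 0, 0, 0, 0, 0, 0]],
])

```text
time_s: 20.05
tcp_pos: [0.5795, -0.0119, 0.0666]
orientation: [[0.484, 0.875, -0.002], [0.875, -0.484, 0.002], [0.0, -0.003, -1.0]]
wrist_force: [-1.1, -0.2, 2.9]
finger_gap: 0.0085
grasp_force: 30.6
```

Request:
carry_out([
  [[0, 0.1, 0.3, 0, 0, 0, 0], [0.05, 0.3, 0.6, 0, 0, 0, 0], [0.05, 0.3, 0.9, 0, 0, 0, 0], [0.05, 0.3, 1.2, 0, 0, 0, 0], [0.05, 0.3, 1.2, 0, 0, 0, 0]],
], newtons=55)

```text
time_s: 20.55
tcp_pos: [0.5801, -0.0087, 0.0789]
orientation: [[0.484, 0.875, -0.002], [0.875, -0.484, 0.002], [0.001, -0.002, -1.0]]
wrist_force: [0.3, 2.1, -0.6]
finger_gap: 0.0077
grasp_force: 55.0
```

Request:
carry_out([
  [[0, 0, 0.4, 0, 0, 0, 0], [0, 0, 0.8, 0, 0, 0, 0], [0, 0, 0.8, 0, 0, 0, 0]],
])

```text
time_s: 20.85
tcp_pos: [0.5803, -0.0089, 0.0871]
orientation: [[0.484, 0.875, -0.001], [0.875, -0.484, 0.001], [0.001, -0.002, -1.0]]
wrist_force: [1.0, 0.5, 0.1]
finger_gap: 0.0078
grasp_force: 55.0
```

Request:
carry_out([
  [[-0.5, 0.1, 0.3, 0, 0, 0, 0], [-1, 0.2, 0.7, 0, 0, 0, 0], [-1.5, 0.2, 1.1, 0, 0, 0, 0], [-2, 0.3, 1.6, 0, 0, 0, 0], [-2.5, 0.4, 2.5, 0, 0, 0, 0]],
])

```text
time_s: 21.35
tcp_pos: [0.5542, -0.0048, 0.1115]
orientation: [[0.484, 0.875, -0.003], [0.875, -0.484, 0.002], [-0.0, -0.004, -1.0]]
wrist_force: [-0.1, 0.8, -1.3]
finger_gap: 0.0073
grasp_force: 55.0
```

Request:
carry_out([
  [[0, 0, 1, 0, 0, 0, 0], [0, 0, 3, 0, 0, 0, 0], [0, 0, 5, 0, 0, 0, 0], [0, 0, 6, 0, 0, 0, 0], [0, 0, 6, 0, 0, 0, 0]],
])

```text
time_s: 21.85
tcp_pos: [0.5555, -0.0048, 0.1728]
orientation: [[0.484, 0.875, 0.0], [0.875, -0.484, 0.001], [0.001, -0.001, -1.0]]
wrist_force: [0.9, 0.3, -0.5]
finger_gap: 0.0073
grasp_force: 55.0
```

```bash
python3 - <<'E'
from h import *
o=get_obs();p=np.array(o['tcp_pos']);print(o['time_s'],p,o['finger_gap'],o['wrist_force'])
c=snap('side','d10.png');s=snap('scene','s10.png');w=snap('wrist','w10.png')
g=cv2.cvtColor(cv2.imread('pics/d10.png'),cv2.COLOR_BGR2GRAY).astype(int); h=cv2.cvtColor(cv2.imread('pics/side0.png'),cv2.COLOR_BGR2GRAY).astype(int)
# is groove ring still there? brightness around seated ring
ang=np.r_[-165:166:15]
for f in('side0.png','d10.png'): print(samp(f,ringpts(0,ang)).tolist())
np.set_printoptions(linewidth=220)
print(proj(c,[p-[0,0,.01]]))
for r in range(176,212): print(r,g[r,284:330])
E
```

```text
21.85 [ 0.55546811 -0.00484054  0.17284686] 0.0073003538395092615 [ 0.87246939  0.30925368 -0.51248159]
[118, 132, 145, 161, 148, 184, 146, 167, 160, 135, 81, 49, 91, 73, 56, 62, 44, 49, 60, 78, 114, 152, 151]
[26, 26, 24, 26, 28, 36, 28, 23, 27, 24, 21, 25, 35, 57, 54, 53, 43, 50, 59, 78, 107, 112, 83]
[[317.91743962 181.61781145]]
176 [ 83  88  92  91  88  88  88  87  86  85  84  84  85  83  80  82  92 100 109 109 111 110 104  97  90  87  84  83  86  94 100  97  71  45  61  93 102 102  97  91  88  85  84  85  86  86]
177 [ 75  83  93  93  91  90  90  88  84  83  83  85  86  84  86  95 109 110 108 103  99  96  92  88  86  84  83  82  82  89  99  97  72  45  58  91 101 100  95  90  83  81  83  84  86  88]
178 [ 64  74  92  95  93  93  92  91  87  84  84  86  86  89  99 110 114 103  96  94  92  92  91  88  87  86  84  83  82  89  98  97  72  43  57  92 101 101  95  87  81  81  82  86  89  90]
179 [ 62  72  90  96  95  94  93  92  88  87  86  87  88  95 113 113 103  92  90  91  90  91  89  89  90  88  85  82  82  88  99  97  72  43  56  92 101 100  95  86  78  79  84  90  92  92]
180 [
[... 5328 characters left out ...]
7  42  46  53  55  56  54  47  42  35  30  25  21  19  19  18  18  48 106 175 225 221 145  72  54  53  50  49  49  49  49  50  50]
209 [ 92  94 146 231 250 247 198 105  39  19  17  20  20  22  24  26  27  27  26  26  25  24  22  19  19  18  17  17  18  33  97 182 232 247 241 170  89  71  69  68  64  62  63  64  64  67]
210 [ 91  93 155 238 251 251 236 170  87  34  22  20  16  21  20  18  19  17  20  19  18  20  17  17  17  17  16  16  35  81 159 232 249 251 246 178 100  84  80  78  77  75  75  75  75  78]
211 [ 89  92 157 240 251 252 250 232 164  87  44  26  17  17  16  18  19  18  19  19  16  16  19  19  17  17  22  42  90 161 225 248 251 251 246 179 103  87  85  85  82  80  80  79  80  83]
```

The groove is now dark and the ring hangs in the gripper, out of the cell. I'll estimate its tilt so I can level it before laying it down.

```bash
python3 - <<'E'
from h import *
from scipy.optimize import least_squares
o=get_obs();G=np.array(o['tcp_pos'])-[0,0,.010]; c=load('d10.png')
obs=np.array([(304,176),(300.5,177),(298.7,179),(297.2,181),(297,183),(297.2,185),(298,186.2),(300,187.5),(303,188.2),(306,188.4),(309,188.2),(312,187)])
def ring(q):
    R=Ro.from_rotvec([q[0],q[1],q[2]]).as_matrix(); ph=np.radians(np.arange(0,360,5)); 
    d=np.r_[C-G[:2],0];d=np.r_[X*np.cos(np.radians(-20))+Y*np.sin(np.radians(-20)),0]  # toward centre
    e=np.cross([0,0,1],d); loc=.0435*d+.0445*(np.outer(np.cos(ph),d)+np.outer(np.sin(ph),e))
    return G+loc@R.T, G+R@(.0435*d), R
def res(q):
    p=proj(c,ring(q)[0]); return np.r_[[np.min(np.linalg.norm(p-u,axis=1)) for u in obs],.3*q]
best=min((least_squares(res,s) for s in([0,0,0],[.3,0,0],[-.3,0,0],[0,.2,0],[0,-.2,0],[.3,.2,.2],[-.3,.2,-.2])),key=lambda r:r.cost)
P,c0,R=ring(best.x); print(best.cost,np.degrees(best.x),'centre',c0,'z range',P[:,2].min(),P[:,2].max(),'normal',R[:,2])
t=Ro.align_vectors([[0,0,1]],[R[:,2]])[0].as_rotvec(degrees=True); print('level turn',t)
E
```

```text
0.6194778814467484 [11.50426674 11.61494991 -5.04634454] centre [ 0.58942641 -0.02785856  0.14843362] z range 0.13591779623855893 0.16094944788766968 normal [ 0.19094315 -0.20667778  0.95959627]
level turn [-12.00387144 -11.09000218   0.        ]
```

Request:
carry_out([
  [[-4, 0.5, 0, -6, -5.5, 0, 0], [-8, 1, 0, -12, -11, 0, 0], [-11.8, 1.6, 0, -12, -11, 0, 0], [-11.8, 1.6, -3, -12, -11, 0, 0], [-11.8, 1.6, -7, -12, -11, 0, 0], [-11.8, 1.6, -10, -12, -11, 0, 0], [-11.8, 1.6, -11.5, -12, -11, 0, 0], [-11.8, 1.6, -12.5, -12, -11, 0, 0], [-11.8, 1.6, -13, -12, -11, 0, 0], [-11.8, 1.6, -13, -12, -11, 0, 0]],
])

```text
time_s: 23.0
tcp_pos: [0.4368, 0.0112, 0.041]
orientation: [[0.493, 0.85, 0.186], [0.866, -0.457, -0.205], [-0.089, 0.262, -0.961]]
wrist_force: [-0.8, 0.1, -0.9]
finger_gap: 0.0073
grasp_force: 55.0
```

Request:
carry_out([
  [[0, 0, -0.4, 0, 0, 0, 0], [0, 0, -0.9, 0, 0, 0, 0], [0, 0, -1.3, 0, 0, 0, 0], [0, 0, -1.3, 0, 0, 0, 0]],
])

```text
time_s: 23.4
tcp_pos: [0.4366, 0.0112, 0.0278]
orientation: [[0.493, 0.85, 0.186], [0.866, -0.457, -0.205], [-0.089, 0.262, -0.961]]
wrist_force: [-0.1, -0.3, -1.0]
finger_gap: 0.0074
grasp_force: 55.0
```

Request:
carry_out([
  [[0, 0, -0.3, 0, 0, 0, 0], [0, 0, -0.5, 0, 0, 0, 0], [0, 0, -0.5, 0, 0, 0, 0.12], [0, 0, -0.5, 0, 0, 0, 0.2], [0, 0, -0.5, 0, 0, 0, 0.25], [0, 0, -0.5, 0, 0, 0, 0.25]],
])

```text
time_s: 24.0
tcp_pos: [0.437, 0.0112, 0.0234]
orientation: [[0.493, 0.85, 0.187], [0.866, -0.457, -0.205], [-0.089, 0.263, -0.961]]
wrist_force: [-1.0, 0.2, 0.7]
finger_gap: 0.0231
grasp_force: 0.0
```

Request:
carry_out([
  [[-0.3, 0.3, 2, 0, 0, 0, 0.25], [-0.8, 0.8, 5, 0, 0, 0, 0.25], [-1.5, 1.5, 9, 12, 11, 0, 0.25], [-1.5, 1.5, 13, 12, 11, 0, 0.25], [-1.5, -3, 17, 12, 11, 0, 0.25], [-1.5, -8, 21, 12, 11, 0, 0.25], [-1.5, -12, 23, 12, 11, 0, 0.25], [-1.5, -15, 23, 12, 11, 0, 0.25]],
])

```text
time_s: 24.8
tcp_pos: [0.4221, -0.1405, 0.2561]
orientation: [[0.484, 0.875, 0.001], [0.875, -0.484, 0.0], [0.001, 0.001, -1.0]]
wrist_force: [0.6, 0.3, -0.8]
finger_gap: 0.0234
grasp_force: 0.0
```

```bash
python3 - <<'E'
from h import *
o=get_obs();print(o['time_s'],o['tcp_pos'],o['finger_gap'],o['wrist_force'])
snap('side','d11.png');snap('scene','s11.png')
np.set_printoptions(linewidth=240)
ph=np.radians(np.arange(0,360,15))
for f,f0 in(('d11.png','side0.png'),('s11.png','scene0.png')):
    g=cv2.cvtColor(cv2.imread('pics/'+f),cv2.COLOR_BGR2GRAY).astype(int)
    h=cv2.cvtColor(cv2.imread('pics/'+f0),cv2.COLOR_BGR2GRAY).astype(int); L=load(f)
    # ring points fit: bright pixels near expected place
    u0=proj(L,[[.475,-.01,.003]])[0].astype(int); D=g-h; x,y=u0-[22,16]; m=D[y:y+34,x:x+46]
    print(f,u0,x,y); print('\n'.join(''.join('#' if v>40 else '+' if v>15 else '-' if v<-25 else '.' for v in r) for r in m))
    u1=proj(L,[[.44,.148,.008]])[0].astype(int); x,y=u1-[26,14]; print('pick',x,y); print('\n'.join(''.join('#' if v>40 else '+' if v>15 else '-' if v<-25 else '.' for v in r) for r in D[y:y+30,x:x+52]))
E
```

```text
24.8 [ 0.42212803 -0.14053624  0.25608946] 0.02338884506547892 [ 0.57114123  0.34121716 -0.80511063]
d11.png [338 205] 316 189
..............................................
..............................................
..............................................
..............................................
..............................................
.................++#+++++#++..................
...............+#############+................
..............########+########...............
............+#####+++...+++#####+.............
............####+...........+####.............
...........####+.............+###+............
..........+###+...............+#+.............
..........####.................+..............
..........###+................................
..........###+................................
..........###.................................
..........###+..................+++...........
..........###+.................+##+...........
..........+###+................+##+...........
...........####...............+###+...........
...........+####.............+###
[... 4754 characters left out ...]
...........
....----.................------------...............
....----...................------------.............
....----....................------------............
....----......................-------------.........
....----.......................-------------........
....----.........................------------.......
....----...........................------------.....
....----.............................------------...
....----..............................-----------...
....----................................----------..
....-----................................---------..
.....----..................................-------..
.....----....................................-----..
```

The ring lies flat, a full ellipse with its split to the front, well clear of the cell. The pick lies on the desk.

Request:
carry_out([
  [[0, 0, 0, 0, 0, 0, 0.25], [0, 0, 0, 0, 0, 0, 0.25], [0, 0, 0, 0, 0, 0, 0.25]],
])

```text
time_s: 25.2
tcp_pos: [0.4219, -0.1378, 0.2529]
orientation: [[0.483, 0.876, -0.003], [0.876, -0.483, 0.002], [0.0, -0.004, -1.0]]
wrist_force: [0.4, 0.0, 1.0]
finger_gap: 0.0235
grasp_force: 0.0
```

```bash
python3 -c "
from h import *
print(sign_off())"
```

```text
the job is handed in; nothing more can be done
None
```

I handed the job in at 25 s: the ring is out of the cell and lies flat on the desk about 14 cm from the cell's axis, the pick lies on the desk, and no verdict came back; the first lift slipped off, and the second freed only the ring's left side, so I worked the right side out with the fingers.

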